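Start the slide reader and hold the carrier flush on its tilted stage

TASK

Start the slide reader by pressing the three keys on its console well down, one at a time and letting each come back up: first the round key, then the square key, then the narrow bar key. Then pick up the slide carrier by its upright grip, tilt it to match the sloping face of the reader's stage, and press it gently but firmly flush on that face, centred over the dark window and square with the stage. Finish like that, still gripping the carrier and pressing it flush, and do not disturb the carton, the beaker or the petri dish nearby.

Things in the scene. Friction and masses are not known exactly. Their poses are not given: they have to be found in the camera images.
- slide_carrier: Loose slide carrier, 60-130 g, flat on the bench: metal plate 50 (x) x 78 (y) x 6 mm with two glass panes and an upright black finger grip in its middle, 36 mm long (x), 12 mm thick (y), top 42 mm above the plate's underside. Origin: centre of the flat underside; z up through the grip. Grip it across the 12 mm, along y. Symmetric: a half turn about z changes nothing.
- stage_table: Tilted table of the stage: metal plate 90 (x, up the slope) x 100 (y, level) x 12 mm, a dark 22 x 46 mm window (long along y) in its flat upper face. Origin: centre of that face, 95 mm above the bench; z: outward normal. It slopes down 10-30 deg to the stage's front (-x); hinge in the face along y, too stiff to turn by pressing. The carrier's x goes along or against its x.
- stage: Fixed grey foot of the stage, 110 (x) x 124 (y) mm, with two cheeks at y = +-57 mm (8 mm thick, 50 mm long) that rise to the height of the middle of the table's face, 95 mm. A black locking knob stands out 12 mm from the +y cheek. Origin: centre of the underside on the bench, below the centre of the table's face; front is -x.
- console: Fixed grey key console 70 (x) x 150 (y) x 24 mm. Three white spring keys on black 42 mm square modules stand on it in a row along its y, 46 mm apart, in an order that changes; they are told apart by shape. Origin: centre of the underside; x and y along its edges.
- key_round_top (a point): Centre of the top of the round key cap (30 mm diameter), 40 mm above the bench when up. Moves down with the key.
- key_square_top (a point): Centre of the top of the square key cap (28 x 28 mm), 40 mm above the bench when up.
- key_bar_top (a point): Centre of the top of the narrow bar key cap (34 mm along the console's x, 12 mm along its y), 40 mm above the bench when up.
- key_round (a joint): Travel of the round key; m. 0 = up, grows as it is pressed down, 0.006 m (hard stop) = fully down; spring return, 0.7 N to start, about 5 N fully down.
- key_square (a joint): Travel of the square key; m. 0 = up, grows as it is pressed down, 0.006 m (hard stop) = fully down; spring return, 0.7 N to start, about 5 N fully down.
- key_bar (a joint): Travel of the bar key; m. 0 = up, grows as it is pressed down, 0.006 m (hard stop) = fully down; spring return, 0.7 N to start, about 5 N fully down.
- film_box: Bystander: loose printed carton 56 x 118 x 56 mm near the stage; leave it alone. Origin: centre of the underside.
- beaker_2: Bystander: small empty glass beaker, 55 mm wide, 68 mm tall, behind the stage; leave it alone. Origin: centre of the underside.
- dish_3: Bystander: petri dish with lid, 61 mm diameter, 16 mm tall, to the right; leave it alone. Origin: centre of the underside.

How it is judged:
By the outcome, as a careful person would: the job done as asked, in the order asked, and still so for the second after the job is handed in, while the arm keeps its last pose, push and grip.
It also fails if it takes over 61 s, if anything falls off the work surface, if the arm or the gripper's body presses on something with over 40 N, if the wrist force passes 120 N, or if a joint passes its speed limit or range.

ROBOT

A 6-joint arm with a two-finger parallel gripper is mounted at the origin on a cart in front of the work surface, level with it; the furniture and walls round the work are solid. World frame = base frame: x ahead of the robot, y to its left, z up, the work surface at z = 0. Lengths are in m, angles in rad, forces in N, time in s.
With the tool pointing down it reaches from about 0.4 to 0.825 m from the base axis. Payload 7 kg.
Tool frame: the origin (TCP) lies between the finger pads; the fingertips stand 8 mm ahead of it and the grasp point (between the pads) lies 11 mm behind it (tip_reach is the distance from the TCP to the fingertips, in m); x points along the fingers, y is the direction in which the jaws open and shut, and the axes are right-handed (so a half turn about x gives the same grasp; the last joint's range is limited). The gripper opens to 85 mm and grips with 20 to 120 N. Pads are 22 mm wide; open, the fingers measure 114 mm over their backs; the gripper's body (76 mm by 85 mm) begins 54 mm behind the grasp point. The pads swing forward as they close: fully open they stand 13 mm farther back than shut.
Start: joints at [-0.827, 0.359, 0.012, 0, -1.224, -0.288], TCP at [0.297, -0.606, 0.239] pointing down, gripper open.
Joint ranges: [-3.07, 3.07], [-1.43, 2.12], [-1.02, 1.25], [-3.03, 1.67], [-3.05, -0], [-3.03, 3.03]. Speed limits (rad/s): [2.39, 2.39, 3.01, 3.14, 3.14, 3.14].

INTERFACE

Orientations are given as a unit quaternion [w, x, y, z].
In Python, from station import * gives the robot as it stands. The module is installed in compiled form; this text tells all that it offers.
- The arm moves only by the tool drive_tool, never from a script. Its argument "deltas" is one flat list of numbers, 7 for each row, row after row: the turn, a rotation vector about the world's x, y, z in units of pi/2 rad (1.0 is pi/2 rad), then the shift along the world's x, y, z in units of 0.1 m (1.0 is 0.1 m), then the gripper's target within -1 to 1 (fully open at 1, half-way at 0, shut at -1). A call has exactly 8 rows; each row shifts and turns the commanded pose from where the row before left it; what a row does not reach is not made up. A row lasts 1/12 s, in which the tool goes at most 41.7 mm and 7.16 degrees, less where a joint would pass 70% of its speed; a pose out of reach is approached as far as the arm can. A call with a number of a shift or a turn outside -1 to 1 is refused whole. A call with a gripper value outside its range is refused whole. The fingers move at their own pace and stop on an object; "grip_force" is the grip in N (left out, the last holds). Time passes only in rows, so rows that do not move let the fingers close, or fill a call up. It gives the time, the measured TCP pose, the force and the opening at its end, in the units of the state.
- read_state(): the state, without advancing time (a new reading comes with each control period).
- get_image(name): name is "scene" or "top"; returns a dict with "frame" (420x560x3 uint8, red, green, blue), "intrinsics" (3x3 intrinsics, pixels), "T" (4x4, takes a point from camera to world coordinates). Camera axes: x right, y up, looking along -z (the intrinsics and any distortion apply to the point x, -y, -z); pixel columns grow to the right and rows downward; lengths in m; the calibration is good to about 2 mm. A picture is of the moment at which its call begins. There is no depth.
- hand_in(): hands the job in, once; it reports no verdict.
The state is a dict: "time_s": time; "qpos": joint angles; "qvel": joint speeds; "joint_torque": joint torques, N m; "ee_pos": TCP position; "eef_rot": TCP orientation; "contact_force": force on the tool from outside, world axes, zero at the start; "wrist_torque": the same for the moment, N m; "gripper_width": finger opening in m.
Only numpy, scipy, OpenCV 4.12 (cv2) and the standard library are available. Lean on these libraries where they do the work, as an engineer would, in place of code of your own. Each camera call takes 0.05 s, during which the arm holds its last target.

## Working session

There is one attempt and no reset: what is moved stays moved. The work goes in short steps, Python scripts to look and compute and a tool call to move; the robot and the scene stay as the last step left them, time stands still between calls to the robot, and variables do not carry over. Pictures are saved under pics/ and viewed, and the job is handed in when it is done.

Besides the shell and the picture viewer there is one more tool, called as name(argument=value, ...) on one line, values as JSON. drive_tool: Moves the arm, as the interface text tells. Shifts and turns lie within -1 to 1; 1 stands for 0.1 m of shift or pi/2 rad of turn. Its arguments: {"type":"object","properties":{"deltas":{"type":"array"},"grip_force":{"type":"number"}},"required":["deltas"]}

```bash
mkdir -p pics; python3 - <<'E'
from station import *
import cv2,numpy as np
for n in("scene","top"):
    r=get_image(n); cv2.imwrite(f"pics/{n}0.png",cv2.cvtColor(r["frame"],cv2.COLOR_RGB2BGR))
    print(n,np.round(r["intrinsics"],2).tolist(),np.round(r["T"],4).tolist(),r.keys())
s=read_state()
print({k:np.round(v,4).tolist() for k,v in s.items()})
E
```

```text
scene [[391.21, 0.0, 274.91], [0.0, 391.21, 205.41], [0.0, 0.0, 1.0]] [[-0.8358, 0.4152, -0.3592, 0.2666], [-0.5487, -0.6096, 0.5722, 0.5279], [0.0186, 0.6753, 0.7373, 0.7922], [0.0, 0.0, 0.0, 1.0]] dict_keys(['frame', 'intrinsics', 'T'])
top [[475.98, 0.0, 267.9], [0.0, 475.98, 205.47], [0.0, 0.0, 1.0]] [[-0.0013, 0.9962, -0.0875, 0.488], [-0.9999, 0.0001, 0.0155, 0.0085], [0.0154, 0.0875, 0.996, 1.2179], [0.0, 0.0, 0.0, 1.0]] dict_keys(['frame', 'intrinsics', 'T'])
{'time_s': 0.1, 'qpos': [-0.8269, 0.3593, 0.0111, -0.0003, -1.2241, -0.2881], 'qvel': [0.0006, -0.0013, 0.0025, -0.0002, 0.0005, 0.0013], 'joint_torque': [-0.0046, -58.4763, 29.4108, 6.9547, -0.0032, 0.0], 'ee_pos': [0.2969, -0.6057, 0.2385], 'eef_rot': [0.6887, -0.1592, 0.689, 0.1602], 'contact_force': [0.3331, 0.0475, -0.1781], 'wrist_torque': [-0.0219, 0.0034, 0.004], 'gripper_width': 0.0855}
```

View pics/scene0.png

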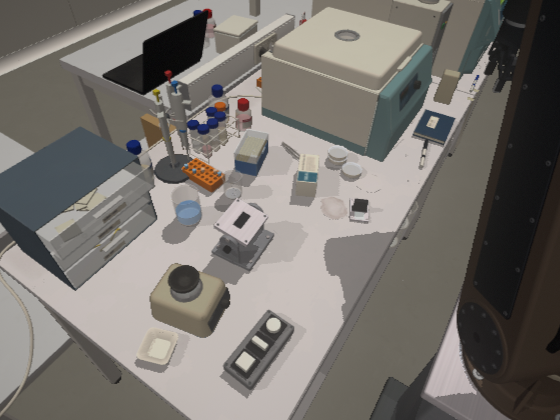

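View pics/top0.png

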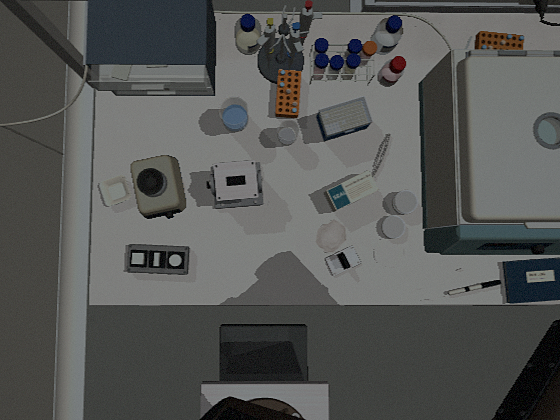

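The scene view shows the console at about (260,345), the stage at (243,225) and the carrier at (358,208). In the top view they're at about (157,259), (236,182) and (343,260). I'll enlarge both views next.

```bash
cat > h.py <<'E'
from station import *
import cv2,numpy as np
from scipy.spatial.transform import Rotation as R
def grab(n):
    r=get_image(n); return cv2.cvtColor(r["frame"],cv2.COLOR_RGB2BGR),r["intrinsics"],r["T"]
def ray(K,T,uv):
    uv=np.atleast_2d(uv).astype(float)
    d=np.c_[(uv[:,0]-K[0,2])/K[0,0],-(uv[:,1]-K[1,2])/K[1,1],-np.ones(len(uv))]@T[:3,:3].T
    return T[:3,3],d
def onz(K,T,uv,z):
    o,d=ray(K,T,uv); return o+d*((z-o[2])/d[:,2])[:,None]
def proj(K,T,P):
    p=(np.atleast_2d(P)-T[:3,3])@T[:3,:3]
    return np.c_[K[0,0]*p[:,0]/-p[:,2]+K[0,2],K[1,1]*-p[:,1]/-p[:,2]+K[1,2]]
def tri(K1,T1,u1,K2,T2,u2):
    o1,d1=ray(K1,T1,u1);o2,d2=ray(K2,T2,u2);out=[]
    for a,b in zip(d1,d2):
        A=np.c_[a,-b];s=np.linalg.lstsq(A,o2-o1,rcond=None)[0]
        p,q=o1+a*s[0],o2+b*s[1];out.append(np.r_[(p+q)/2,np.linalg.norm(p-q)])
    return np.array(out)
def crop(im,x0,y0,w,h,s,name):
    c=cv2.resize(im[y0:y0+h,x0:x0+w],None,fx=s,fy=s,interpolation=cv2.INTER_CUBIC); cv2.imwrite(name,c); return c
def st():
    s=read_state(); print({k:np.round(s[k],4).tolist() for k in("time_s","qpos","ee_pos","eef_rot","contact_force","wrist_torque","gripper_width")}); return s
E
python3 - <<'E'
from h import *
a,K,T=grab("top"); b,K2,T2=grab("scene")
t1=[cv2.resize(a[y:y+h,x:x+w],(390,290),interpolation=cv2.INTER_CUBIC) for x,y,w,h in[(118,232,78,58),(200,150,78,58),(304,230,78,58)]]
t2=[cv2.resize(b[y:y+h,x:x+w],(390,290),interpolation=cv2.INTER_CUBIC) for x,y,w,h in[(215,305,90,67),(200,195,90,67),(325,180,78,58)]]
z=np.zeros((290,390,3),np.uint8)
cv2.imwrite("pics/a.png",np.vstack([np.hstack(t1[:2]),np.hstack(t2[:2])]))
cv2.imwrite("pics/b.png",np.hstack([t1[2],t2[2]]))
E
```

```text
(no output)
```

View pics/a.png

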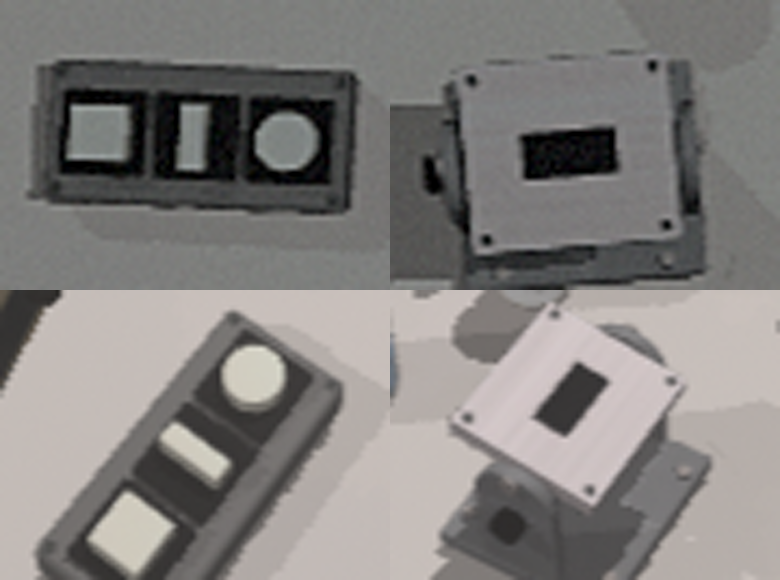

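View pics/b.png

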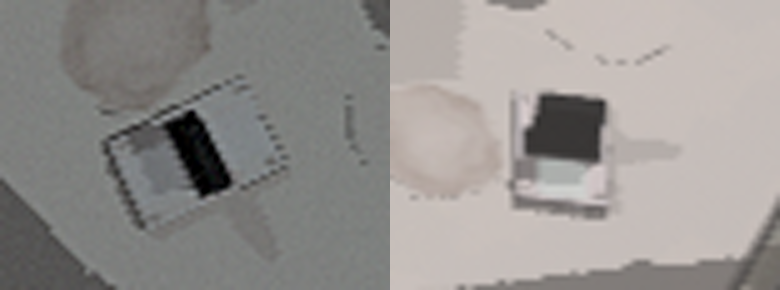

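The crops show the key order along the console as round nearest −y, then bar, then square at +y. The stage has its knob on the +y (left) side and a clear window and screws. The carrier's grip is a dark strip. Next I'll measure with masks.

```bash
cat > m.py <<'E'
from h import *
def blobs(im,x,y,w,h,kind,thr,amin,amax,s=6):
    g=cv2.cvtColor(im,cv2.COLOR_BGR2GRAY)[y:y+h,x:x+w]
    g=cv2.resize(g,None,fx=s,fy=s,interpolation=cv2.INTER_CUBIC)
    m=((g>thr) if kind=="b" else (g<thr)).astype(np.uint8)*255
    out=[]
    for c in cv2.findContours(m,cv2.RETR_LIST,cv2.CHAIN_APPROX_NONE)[0]:
        A=cv2.contourArea(c)/s/s
        if amin<A<amax:
            M=cv2.moments(c); cc=np.array([M["m10"]/M["m00"],M["m01"]/M["m00"]])
            bx=cv2.boxPoints(cv2.minAreaRect(c))
            f=lambda p:(np.array(p)+.5)/s-.5+[x,y]
            out.append((round(A,1),f(cc),f(bx)))
    return out
E
python3 - <<'E'
from m import *
a,K,T=grab("top"); b,K2,T2=grab("scene")
g=cv2.cvtColor(a,cv2.COLOR_BGR2GRAY);print("levels",g[260,138],g[262,134-6],g[182,236],g[170,236],g[260,343])
np.set_printoptions(precision=3,suppress=True)
for nm,im,k,t,reg,th in(("top",a,K,T,(126,246,64,26),90),("sc",b,K2,T2,(215,305,90,80),190)):
    for A,c,bx in blobs(im,*reg,"b",th,40,400): print("key",nm,A,c,onz(k,t,c,.04)[0])
for nm,im,reg in(("top",a,(214,160,46,42)),("sc",b,(214,198,56,48))):
    for A,c,bx in blobs(im,*reg,"d",70 if nm=="top" else 110,1,300): print("st",nm,A,c,bx.ravel() if A>50 else "")
for nm,im,k,t,reg in(("top",a,K,T,(325,245,38,30)),("sc",b,K2,T2,(345,195,28,28))):
    for A,c,bx in blobs(im,*reg,"d",40 if nm=="top" else 90,20,600): print("grip",nm,A,c,onz(k,t,bx,.042)[:,:2].ravel(),onz(k,t,c,.042)[0])
E
```

```text
levels 127 73 16 127 18
key top 109.5 [174.736 259.821] [0.458 0.219 0.04 ]
key top 122.9 [137.328 258.034] [0.462 0.31  0.04 ]
key top 62.1 [155.984 258.943] [0.46  0.265 0.04 ]
key sc 166.3 [244.8   360.401] [0.46  0.312 0.04 ]
key sc 64.5 [259.496 341.524] [0.458 0.266 0.04 ]
key sc 74.3 [300.854 344.534] [0.387 0.226 0.04 ]
key sc 121.0 [273.141 323.925] [0.456 0.22  0.04 ]
st top 7.2 [251.028 198.298] 
st top 2.8 [218.853 197.509] 
st top 2.7 [254.829 194.503] 
st top 76.9 [224.386 196.929] [202.726 193.443 213.637 177.672 244.774 199.215 233.862 214.986]
st top 169.3 [235.388 180.208] [225.312 176.345 244.629 174.716 245.417 184.067 226.101 185.696]
st top 36.7 [258.025 180.98 ] 
st top 2.7 [215.843 165.651] 
st top 2.6 [251.993 162.682] 
st sc 1.1 [245.702 240.832] 
st sc 10.4 [267.573 242.796] 
st sc 3.8 [267.526 237.996] 
st sc 134.7 [228.914 242.205] [218.417 236.25  244.583 236.25  244.583 245.417 218.417 245.417]
st sc 1.2 [217.461 224.119] 
st sc 96.9 [255.764 236.198] [245.336 245.353 262.755 223.289 269.201 228.378 251.782 250.442]
st sc 138.1 [241.331 219.809] [232.433 223.73  243.213 210.254 250.226 215.864 239.445 229.339]
st sc 9.3 [257.481 208.057] 
st sc 52.4 [221.759 207.376] [214.765 205.404 229.746 203.713 230.492 210.322 215.511 212.014]
st sc 1.2 [232.715 199.1  ] 
grip top 105.6 [343.259 260.35 ] [ 0.47  -0.178  0.478 -0.194  0.441 -0.212  0.433 -0.197] [ 0.456 -0.195  0.042]
grip sc 162.8 [359.841 205.223] [ 0.46  -0.151  0.476 -0.193  0.44  -0.21   0.425 -0.168] [ 0.449 -0.18   0.042]
```

```bash
python3 - <<'E'
from m import *
np.set_printoptions(precision=4,suppress=True)
a,K,T=grab("top"); b,K2,T2=grab("scene")
u1=[(215.84,165.65),(251.99,162.68),(254.83,194.5),(218.85,197.51),(235.39,180.21)]
u1+=[(225.312,176.345),(244.629,174.716),(245.417,184.067),(226.101,185.696)]
u2=[(217.4,224.2),(238,200.3),(264.9,216),(245.7,240.8),(241.33,219.81)]
u2+=[(232.433,223.73),(243.213,210.254),(250.226,215.864),(239.445,229.339)]
P=tri(K,T,u1,K2,T2,u2);print(P)
Q=P[:4,:3]; print("mean",Q.mean(0), "window mean",P[5:,:3].mean(0))
print("sides",[np.linalg.norm(Q[i]-Q[(i+1)%4]) for i in range(4)])
y=(Q[0]+Q[3]-Q[1]-Q[2]);y/=np.linalg.norm(y);x=Q[0]+Q[1]-Q[2]-Q[3];x/=np.linalg.norm(x)
print("x",x,"y",y,"slope",np.degrees(np.arcsin(x[2])),"yaw from x",np.degrees(np.arctan2(x[1],x[0])),"from y",np.degrees(np.arctan2(-y[0],y[1])))
# also with level/height-constrained: screws at same slope
A=onz(K,T,u1[4],.095);B=onz(K2,T2,u2[4],.095);print("window centre at .095",A,B)
# keys
ks=[[174.736,259.821],[137.328,258.034],[155.984,258.943]];k2=[[273.141,323.925],[244.8,360.4],[259.5,341.5]]
print("keys",tri(K,T,ks,K2,T2,k2))
# carrier outline pic
crop(a,320,240,46,40,12,"pics/c1.png");crop(b,338,190,40,40,12,"pics/c2.png")
E
```

```text
[[0.6806 0.1143 0.1007 0.0006]
 [0.6872 0.0283 0.1012 0.0019]
 [0.613  0.0217 0.085  0.002 ]
 [0.6061 0.1078 0.086  0.0009]
 [0.647  0.0683 0.0936 0.0003]
 [0.6553 0.0918 0.0972 0.0012]
 [0.6587 0.0458 0.0991 0.0018]
 [0.6383 0.0446 0.0907 0.    ]
 [0.6349 0.0909 0.0896 0.001 ]]
mean [0.6467 0.068  0.0932] window mean [0.6468 0.0683 0.0941]
sides [np.float64(0.08619976877663074), np.float64(0.07621298975281919), np.float64(0.0863559798518319), np.float64(0.0761928630161608)]
x [0.9756 0.0858 0.202 ] y [-0.078   0.9969  0.0029] slope 11.652017438041671 yaw from x 5.028175933386751 from y 4.475442813927026
window centre at .095 [[0.6469 0.0683 0.095 ]] [[0.6461 0.0691 0.095 ]]
keys [[0.4572 0.2193 0.0367 0.0008]
 [0.4617 0.3113 0.0357 0.0008]
 [0.4594 0.2653 0.0367 0.0009]]
```

View pics/c1.png

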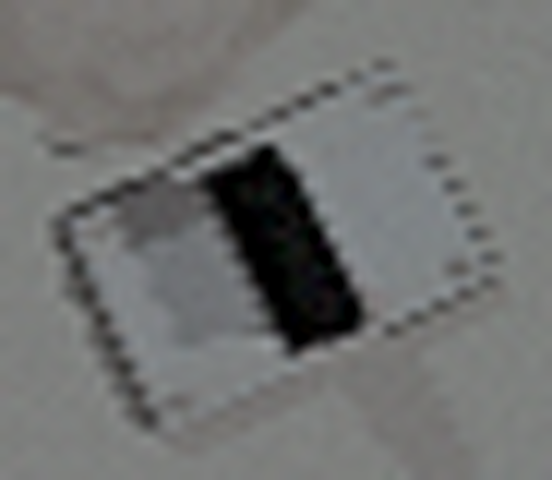

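View pics/c2.png

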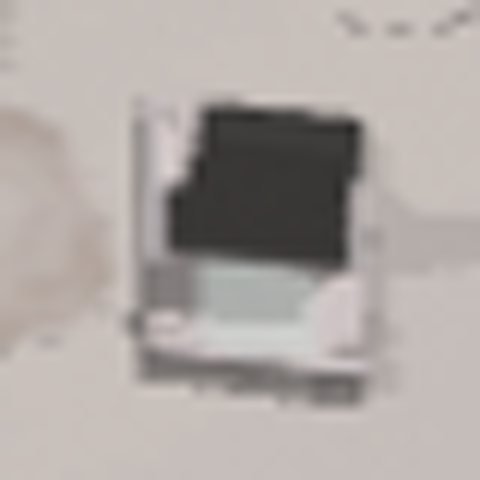

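```bash
python3 - <<'E'
from m import *
np.set_printoptions(precision=4,suppress=True)
s=st(); q=s["eef_rot"]; M=R.from_quat([q[1],q[2],q[3],q[0]]).as_matrix(); print(M)
a,K,T=grab("top"); b,K2,T2=grab("scene")
c=onz(K,T,[(325,257.9),(352.5,245.4),(361.2,262.9),(332.5,275.4)],.005);print(c,c.mean(0),[np.linalg.norm(c[i]-c[(i+1)%4]) for i in range(4)])
for i,j in((1,0),(2,3),(1,2),(0,3)):
  d=c[i]-c[j];print(np.degrees(np.arctan2(d[1],d[0])))
d=np.array([(138,102),(138,390),(362,405),(375,125)])/12+[338,190]
e=onz(K2,T2,d,.004);print("scene plate",e,e.mean(0))
# grip top corners z=.042, top view: bright side edges; right side edge is the top's -y edge
g=onz(K,T,np.array([(272,148),(362,322)])/12+[320,240],.042);print("grip -y edge",g,g.mean(0))
g2=onz(K,T,np.array([(205,185),(290,352)])/12+[320,240],.006);print("grip +y base edge",g2,g2.mean(0))
g3=onz(K2,T2,np.array([(205,105),(360,120),])/12+[338,190],.042);print("grip scene far top edge",g3,g3.mean(0))
E
```

```text
{'time_s': 0.4, 'qpos': [-0.8269, 0.3587, 0.0118, -0.0, -1.2241, -0.2881], 'ee_pos': [0.2971, -0.606, 0.2392], 'eef_rot': [0.6888, -0.1597, 0.6888, 0.1598], 'contact_force': [0.5214, -0.5175, 0.6573], 'wrist_torque': [-0.0406, -0.0223, -0.0048], 'gripper_width': 0.0853}
[[-0.0001 -0.4401  0.8979]
 [ 0.0001  0.8979  0.4401]
 [-1.      0.0002 -0.    ]]
[[ 0.461  -0.1551  0.005 ]
 [ 0.4925 -0.2257  0.005 ]
 [ 0.4482 -0.2471  0.005 ]
 [ 0.4169 -0.1736  0.005 ]] [ 0.4547 -0.2004  0.005 ] [np.float64(0.07726693372314683), np.float64(0.04920458218810004), np.float64(0.07983483653700728), np.float64(0.0477913872612282)]
-65.91320478825372
-66.92091009501029
25.788090704097304
22.774240787669214
scene plate [[ 0.4929 -0.2228  0.004 ]
 [ 0.4543 -0.1435  0.004 ]
 [ 0.4115 -0.1673  0.004 ]
 [ 0.444  -0.2473  0.004 ]] [ 0.4506 -0.1952  0.004 ]
grip -y edge [[ 0.4754 -0.1939  0.042 ]
 [ 0.4399 -0.2119  0.042 ]] [ 0.4576 -0.2029  0.042 ]
grip +y base edge [[ 0.4672 -0.1858  0.006 ]
 [ 0.4321 -0.2033  0.006 ]] [ 0.4497 -0.1945  0.006 ]
grip scene far top edge [[ 0.4692 -0.1942  0.042 ]
 [ 0.4388 -0.2094  0.042 ]] [ 0.454  -0.2018  0.042 ]
```

drive_tool(deltas=[0,0,0,0.2,0.35,0.05,-1,0,0,0,0.2,0.35,0.05,-1,0,0,0,0.2,0.35,0.05,-1,0,0,0,0.2,0.35,0,-1,0,0,0,0.2,0.35,0,-1,0,0,0,0.2,0.35,0,-1,0,0,0,0.2,0.35,0,-1,0,0,0,0.15,0.35,0,-1])

```text
time_s: 1.17
ee_pos: [0.4532, -0.3243, 0.2546]
eef_rot: [0.689, -0.16, 0.689, 0.16]
contact_force: [0.1, -1.6, 0.8]
gripper_width: 0.0
```

Moving on toward the round key. The jaw yaw (26°) already matches the carrier.

drive_tool(deltas=[0,0,0,0,0.4,0,-1,0,0,0,0,0.4,0,-1,0,0,0,0,0.4,0,-1,0,0,0,0,0.4,0,-1,0,0,0,0,0.4,-0.05,-1,0,0,0,0,0.4,-0.05,-1,0,0,0,0,0.4,-0.1,-1,0,0,0,0,0.4,-0.1,-1])

```text
time_s: 1.83
ee_pos: [0.4519, -0.0041, 0.2248]
eef_rot: [0.69, -0.16, 0.688, 0.16]
contact_force: [1.6, 0.8, -0.6]
gripper_width: 0.0
```

drive_tool(deltas=[0,0,0,0,0.4,-0.1,-1,0,0,0,0,0.4,-0.1,-1,0,0,0,0,0.4,-0.1,-1,0,0,0,0,0.4,-0.1,-1,0,0,0,0,0.4,-0.2,-1,0,0,0,0,0.2,-0.3,-1,0,0,0,0,0,-0.3,-1,0,0,0,0,0,-0.2,-1])

```text
time_s: 2.5
ee_pos: [0.4511, 0.2121, 0.0834]
eef_rot: [0.688, -0.161, 0.689, 0.16]
contact_force: [-0.3, -0.3, -0.5]
gripper_width: 0.0003
```

drive_tool(deltas=[0,0,0,0.05,0.05,-0.05,-1,0,0,0,0,0,-0.05,-1,0,0,0,0,0,-0.05,-1,0,0,0,0,0,-0.05,-1,0,0,0,0,0,0,-1,0,0,0,0,0,0,-1,0,0,0,0,0,0,-1,0,0,0,0,0,0,-1])

```text
time_s: 3.17
ee_pos: [0.4574, 0.2163, 0.0664]
eef_rot: [0.689, -0.159, 0.688, 0.16]
contact_force: [-0.0, -0.5, 0.5]
gripper_width: -0.0002
```

```bash
python3 - <<'E'
from h import *
st()
a,K,T=grab("top"); b,K2,T2=grab("scene")
b=cv2.resize(b[270:390,200:340],None,fx=5,fy=5,interpolation=cv2.INTER_CUBIC);cv2.imwrite("pics/k1.png",b)
E
```

```text
{'time_s': 3.1667, 'qpos': [0.8306, 0.2697, -0.5761, 0.0001, -0.7237, -1.9458], 'ee_pos': [0.4574, 0.2163, 0.0664], 'eef_rot': [0.6892, -0.1595, 0.6884, 0.16], 'contact_force': [-0.0303, -0.4921, 0.4909], 'wrist_torque': [0.0322, -0.046, 0.0299], 'gripper_width': -0.0002}
```

View pics/k1.png

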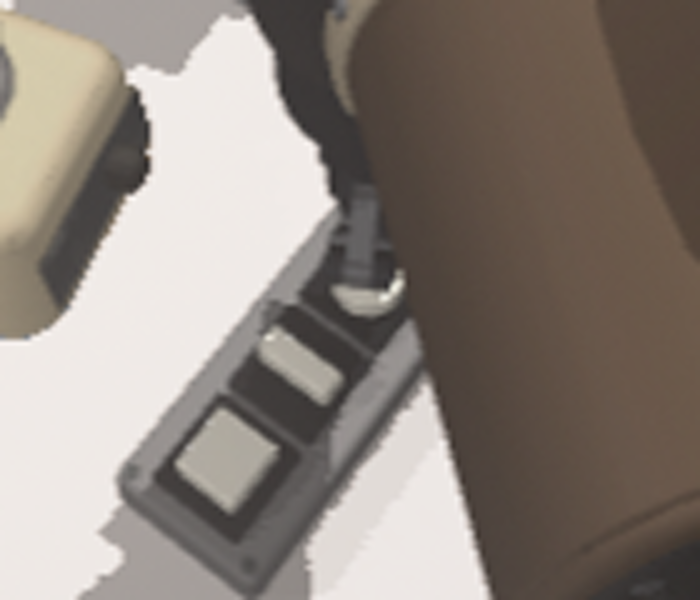

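The fingertips stand over the round key (crop 360,270), about 20 mm above it. Pressing.

drive_tool(deltas=[0,0,0,0,0.03,-0.1,-1,0,0,0,0,0,-0.08,-1,0,0,0,0,0,-0.03,-1,0,0,0,0,0,-0.03,-1,0,0,0,0,0,-0.01,-1,0,0,0,0,0,0,-1,0,0,0,0,0,0,-1,0,0,0,0,0,0,-1])

```text
time_s: 3.93
ee_pos: [0.4571, 0.2194, 0.0416]
eef_rot: [0.689, -0.16, 0.689, 0.16]
contact_force: [-5.3, -0.0, 17.5]
gripper_width: -0.0002
```

The force is 17 N at z 0.0416, so the round key is at its stop. Lifting and moving to the square key.

drive_tool(deltas=[0,0,0,0,0,0.1,-1,0,0,0,0,0,0.15,-1,0,0,0,0,0.3,0,-1,0,0,0,0.02,0.3,0,-1,0,0,0,0.02,0.31,0,-1,0,0,0,0,0,0,-1,0,0,0,0,0,-0.05,-1,0,0,0,0,0,0,-1])

```text
time_s: 4.6
ee_pos: [0.4601, 0.3093, 0.0592]
eef_rot: [0.688, -0.16, 0.69, 0.159]
contact_force: [-0.0, -0.6, 0.7]
gripper_width: 0.0002
```

```bash
python3 - <<'E'
from h import *
st()
b,K2,T2=grab("scene")
b=cv2.resize(b[270:390,200:340],None,fx=5,fy=5,interpolation=cv2.INTER_CUBIC);cv2.imwrite("pics/k2.png",b)
E
```

```text
{'time_s': 4.6, 'qpos': [0.9447, 0.3489, -0.473, -0.0007, -0.7516, -2.0593], 'ee_pos': [0.4601, 0.3093, 0.0592], 'eef_rot': [0.688, -0.1603, 0.6897, 0.1592], 'contact_force': [-0.0153, -0.5572, 0.704], 'wrist_torque': [-0.1017, 0.0713, 0.0489], 'gripper_width': 0.0002}
```

View pics/k2.png

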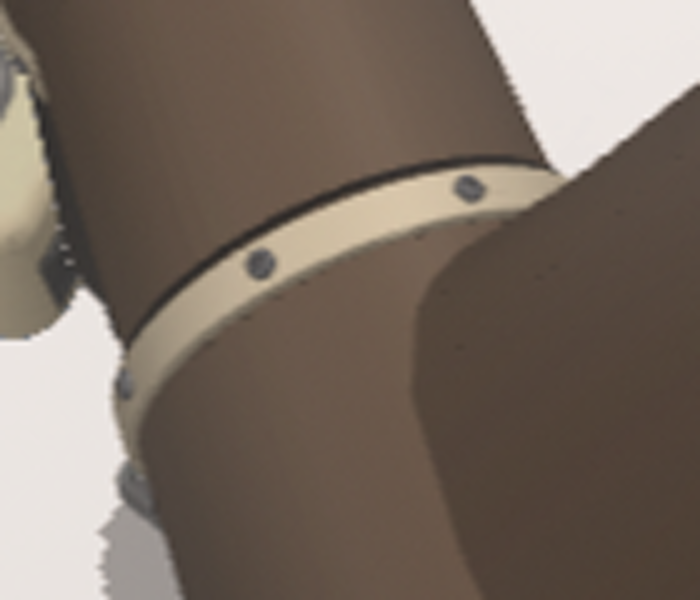

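The arm hides the console in this view, so I'll press by measured position, which agrees to about 1 mm.

drive_tool(deltas=[0,0,0,0.01,0.02,-0.08,-1,0,0,0,0,0,-0.05,-1,0,0,0,0,0,-0.03,-1,0,0,0,0,0,-0.03,-1,0,0,0,0,0,0,-1,0,0,0,0,0,0,-1,0,0,0,0,0,0,-1,0,0,0,0,0,0,-1])

```text
time_s: 5.32
ee_pos: [0.4622, 0.3117, 0.0421]
eef_rot: [0.689, -0.16, 0.689, 0.16]
contact_force: [-1.0, -1.9, 5.6]
gripper_width: 0.0001
```

drive_tool(deltas=[0,0,0,0,0,-0.01,-1,0,0,0,0,0,0,-1,0,0,0,0,0,0,-1,0,0,0,0,0,0,-1,0,0,0,0,0,0,-1,0,0,0,0,0,0,-1,0,0,0,0,0,0,-1,0,0,0,0,0,0,-1])

```text
time_s: 5.98
ee_pos: [0.4622, 0.3117, 0.0418]
eef_rot: [0.689, -0.16, 0.689, 0.16]
contact_force: [-3.2, -2.9, 14.5]
gripper_width: 0.0003
```

14.5 N means this key is at its hard stop too. Up, then to the bar at (0.4595, 0.2655).

drive_tool(deltas=[0,0,0,0,0,0.1,-1,0,0,0,0,0,0.11,-1,0,0,0,0,-0.2,0,-1,0,0,0,-0.01,-0.26,0,-1,0,0,0,-0.01,0,0,-1,0,0,0,0,0,0,-1,0,0,0,0,0,0,-1,0,0,0,0,0,0,-1])

```text
time_s: 6.65
ee_pos: [0.4604, 0.2666, 0.0619]
eef_rot: [0.689, -0.16, 0.689, 0.16]
contact_force: [0.3, 0.1, -0.3]
gripper_width: -0.0002
```

drive_tool(deltas=[0,0,0,0,0,-0.08,-1,0,0,0,0,0,-0.05,-1,0,0,0,0,0,-0.03,-1,0,0,0,0,0,-0.03,-1,0,0,0,0,0,-0.02,-1,0,0,0,0,0,0,-1,0,0,0,0,0,0,-1,0,0,0,0,0,0,-1])

```text
time_s: 7.32
ee_pos: [0.46, 0.2665, 0.0417]
eef_rot: [0.689, -0.16, 0.689, 0.16]
contact_force: [-6.7, -0.7, 16.6]
gripper_width: -0.0002
```

The bar key is down as well (16.6 N). Lifting away, opening the jaws half-way, and travelling to the carrier.

drive_tool(deltas=[0,0,0,0,0,0.2,-1,0,0,0,0,-0.05,0.35,-1,0,0,0,0,-0.2,0.3,-1,0,0,0,0,-0.35,0.2,0,0,0,0,0,-0.4,0.1,0,0,0,0,0,-0.4,0.1,0,0,0,0,0,-0.4,0,0,0,0,0,0,-0.4,0,0])

```text
time_s: 7.98
ee_pos: [0.4599, 0.0448, 0.1663]
eef_rot: [0.689, -0.16, 0.688, 0.16]
contact_force: [1.0, -0.3, -1.1]
gripper_width: 0.0431
```

drive_tool(deltas=[0,0,0,0,-0.4,0,0,0,0,0,0,-0.4,0,0,0,0,0,0,-0.4,0,0,0,0,0,0,-0.4,0,0,0,0,0,0,-0.4,0,0,0,0,0,0,-0.3,0,0,0,0,0,0,-0.1,0,0,0,0,0,0,0,0,0])

```text
time_s: 8.65
ee_pos: [0.4596, -0.1958, 0.1649]
eef_rot: [0.689, -0.158, 0.69, 0.159]
contact_force: [-0.0, 0.1, -0.5]
gripper_width: 0.0424
```

```bash
python3 - <<'E'
from h import *
st()
a,K,T=grab("top");b,K2,T2=grab("scene")
cv2.imwrite("pics/d1.png",b);cv2.imwrite("pics/d2.png",a)
E
```

```text
{'time_s': 8.65, 'qpos': [-0.0087, 0.1353, -0.4724, 0.0001, -0.9645, -1.1097], 'ee_pos': [0.4596, -0.1958, 0.1649], 'eef_rot': [0.6886, -0.1585, 0.6896, 0.1587], 'contact_force': [-0.0366, 0.1021, -0.4541], 'wrist_torque': [0.108, -0.0233, -0.0232], 'gripper_width': 0.0424}
```

View pics/d1.png

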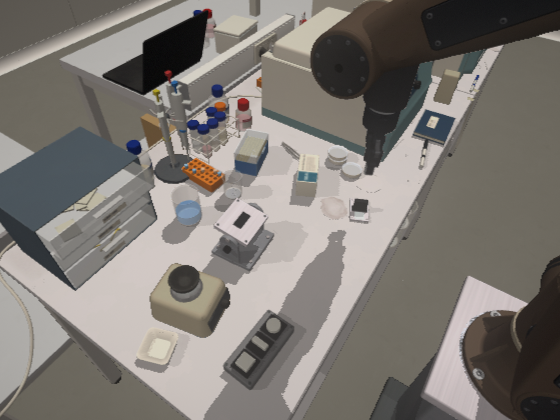

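View pics/d2.png

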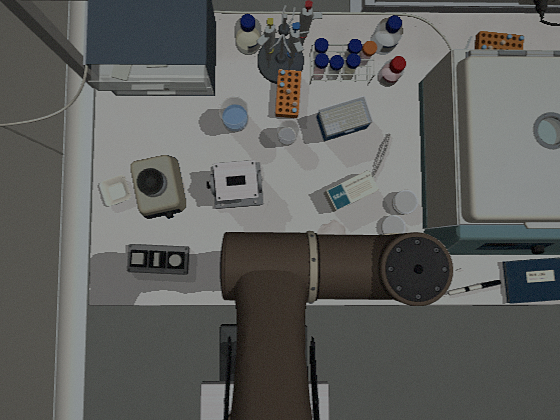

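The console keys look up again (scene 243–273, 325–365) and the carrier is undisturbed at (359,208). Descending onto the grip.

drive_tool(deltas=[0,0,0,-0.03,-0.02,-0.3,0,0,0,0,-0.03,-0.01,-0.3,0,0,0,0,0,0,-0.3,0,0,0,0,0,0,-0.2,0,0,0,0,0,0,-0.15,0,0,0,0,0,0,-0.1,0,0,0,0,0,0,-0.1,0,0,0,0,0,0,0,0])

```text
time_s: 9.42
ee_pos: [0.4531, -0.1953, 0.019]
eef_rot: [0.688, -0.16, 0.69, 0.161]
contact_force: [-0.3, -0.3, 0.5]
gripper_width: 0.0427
```

drive_tool(deltas=[0,0,0,0,0,0,-1,0,0,0,0,0,0,-1,0,0,0,0,0,0,-1,0,0,0,0,0,0,-1,0,0,0,0,0,0,-1,0,0,0,0,0,0,-1,0,0,0,0,0,0,-1,0,0,0,0,0,0,-1], grip_force=40)

```text
time_s: 10.08
ee_pos: [0.4549, -0.1966, 0.0215]
eef_rot: [0.689, -0.16, 0.688, 0.16]
contact_force: [-0.3, 4.5, 6.6]
gripper_width: 0.0115
```

The jaws closed on about 11.5 mm. Lifting to check the hold.

drive_tool(deltas=[0,0,0,0,0,0.05,-1,0,0,0,0,0,0.1,-1,0,0,0,0,0,0.2,-1,0,0,0,0,0,0.3,-1,0,0,0,0,0,0.3,-1,0,0,0,0,0,0.3,-1,0,0,0,0,0,0.25,-1,0,0,0,0,0,0,-1], grip_force=60)

```text
time_s: 10.75
ee_pos: [0.4566, -0.1975, 0.1763]
eef_rot: [0.692, -0.161, 0.686, 0.159]
contact_force: [1.1, 0.2, -1.3]
gripper_width: 0.0109
```

```bash
python3 - <<'E'
from h import *
st()
b,K2,T2=grab("scene")
crop(b,320,70,100,100,6,"pics/e1.png")
E
```

```text
{'time_s': 10.75, 'qpos': [-0.0114, 0.1141, -0.4688, 0.0017, -0.9794, -1.1041], 'ee_pos': [0.4566, -0.1975, 0.1763], 'eef_rot': [0.6916, -0.1611, 0.686, 0.1587], 'contact_force': [1.0769, 0.2412, -1.2739], 'wrist_torque': [-0.0397, -0.1812, -0.0194], 'gripper_width': 0.0109}
```

View pics/e1.png

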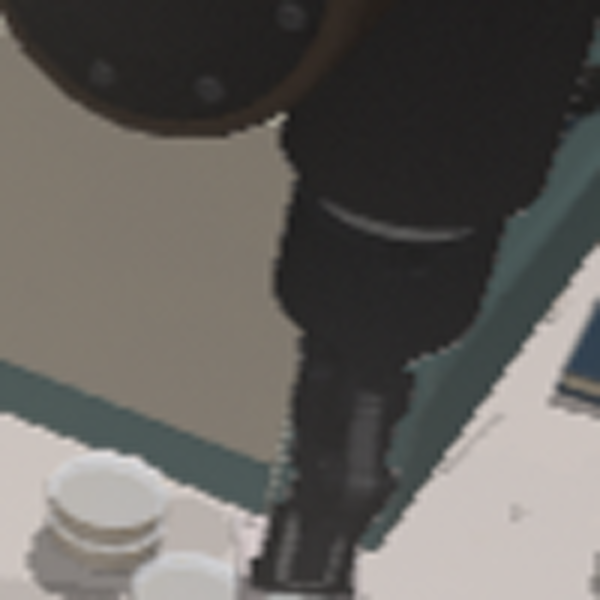

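The carrier is held (about 1.3 N load, jaws at 11 mm). While the view is clear I'll refine the stage slope and yaw from screw and window points, with a small least-squares fit over both views.

```bash
cat > fit.py <<'E'
from m import *
from scipy.optimize import least_squares
np.set_printoptions(precision=4,suppress=True)
def cen(g,uv,r=3):
    u,v=np.round(uv).astype(int); p=g[v-r:v+r+1,u-r:u+r+1].astype(float)
    w=np.clip(np.median(p)-p-8,0,None); yy,xx=np.mgrid[v-r:v+r+1,u-r:u+r+1]
    return [(w*xx).sum()/w.sum(),(w*yy).sum()/w.sum()]
def quad(im,reg,th):
    bl=[o for o in blobs(im,*reg,"d",th,100,300)]
    c=max(bl,key=lambda o:o[0]); return c
def avg(n,k=4):
    L=[grab(n) for _ in range(k)]; return np.mean([l[0] for l in L],0).astype(np.uint8),L[0][1],L[0][2]
E
python3 - <<'E'
from fit import *
a,K,T=avg("top");b,K2,T2=avg("scene")
ga,gb=[cv2.cvtColor(i,cv2.COLOR_BGR2GRAY) for i in(a,b)]
S1=[cen(ga,p,2) for p in[(215.84,165.65),(251.99,162.68),(254.83,194.5),(218.85,197.51)]]
S2=[cen(gb,p,2) for p in[(217.4,224.2),(238,200.3),(264.9,216),(245.7,240.8)]]
print(np.array(S1).ravel(),np.array(S2).ravel())
w1=quad(a,(222,172,26,18),70);w2=quad(b,(228,206,26,28),140);print(w1,w2)
def order(bx,ref): return [min(bx,key=lambda q:np.hypot(*(q-r))) for r in ref]
W1=order(w1[2],[(225.3,176.3),(244.6,174.7),(245.4,184.1),(226.1,185.7)])
W2=order(w2[2],[(232.4,223.7),(243.2,210.3),(250.2,215.9),(239.4,229.3)])
sg=np.array([(1,1),(1,-1),(-1,-1),(-1,1)])
def res(p,zf=None):
    x,y,z,yaw,sl,sa,sb,*off=p
    M=R.from_euler("ZY",[yaw,-sl]).as_matrix()
    L=np.r_[np.c_[sg*[sa,sb],np.zeros(4)],np.c_[sg*[.011,.023],np.zeros(4)]]
    P=L@M.T+[x,y,z]
    r=np.r_[proj(K,T,P)-np.array(S1+W1),proj(K2,T2,P)-np.array(S2+W2)]
    r[4:8]*=.5;r[12:]*=.5
    r=r.ravel()
    if off: 
        o=np.array(off); Q=P+np.r_[o,0]
    return np.r_[r,(z-.095)/.001*.3]
f=least_squares(res,[.6467,.068,.095,.08,.2,.038,.043],x_scale=.01)
print("fit",f.x,"yaw,slope deg",np.degrees(f.x[3:5]),"rms",np.sqrt((f.fun**2).mean()))
C=np.linalg.inv(f.jac.T@f.jac)*.3**2;print("sd",np.sqrt(np.diag(C)),"slope sd",np.degrees(C[4,4]**.5));print(f.fun[:-1].reshape(-1,2))
E
```

```text
[215.8306 165.6803 252.0284 162.6598 254.888  194.4453 218.9243 197.6057] [216.9941 224.292  237.691  199.7811 265.0298 216.0993 245.9238 241.2082]
(162.3, array([235.3995, 180.1934]), array([[225.5015, 176.4582],
       [244.4649, 174.8394],
       [245.242 , 183.9417],
       [226.2785, 185.5606]])) (150.5, array([241.3137, 219.8106]), array([[232.0833, 223.75  ],
       [243.1565, 209.9085],
       [250.5549, 215.8272],
       [239.4817, 229.6687]]))
fit [0.6467 0.0682 0.0938 0.0853 0.2195 0.0385 0.0434] yaw,slope deg [ 4.888  12.5773] rms 0.24532201537466114
sd [0.0003 0.0003 0.0005 0.0048 0.0168 0.0003 0.0003] slope sd 0.9621293792354337
[[-0.1117  0.0574]
 [ 0.2109  0.0467]
 [ 0.099   0.4244]
 [-0.1237  0.324 ]
 [-0.0602  0.0634]
 [ 0.1143  0.0659]
 [ 0.1297  0.1124]
 [-0.0195  0.112 ]
 [ 0.1973 -0.4078]
 [-0.2727  0.0405]
 [-0.5364 -0.239 ]
 [-0.3092 -0.0431]
 [ 0.0096  0.1258]
 [-0.2899  0.551 ]
 [-0.076  -0.0767]
 [ 0.3256 -0.4078]]
```

The fit gives a stage centre of (0.6467, 0.0683), yaw 4.9° and slope about 12.5° ± 1°. Moving above it with a −21° yaw and the tilt.

drive_tool(deltas=[0,0,0,0.1,0.15,0.2,-1,0,0,-0.0585,0.2,0.3,0,-1,0,0,-0.0585,0.2,0.33,0,-1,0,0,-0.0585,0.2,0.33,0,-1,0,0,-0.0585,0.25,0.33,0,-1,0.004,-0.046,0,0.25,0.33,0,-1,0.004,-0.046,0,0.25,0.33,0,-1,0.004,-0.046,0,0.2,0.3,0,-1])

```text
time_s: 11.87
ee_pos: [0.6211, 0.0458, 0.1904]
eef_rot: [0.78, -0.028, 0.624, 0.035]
contact_force: [1.3, -0.4, -1.4]
gripper_width: 0.011
```

drive_tool(deltas=[0,0,0,0.14,0.22,0,-1,0,0,0,0,0,0,-1,0,0,0,0,0,0,-1,0,0,0,0,0,0,-1,0,0,0,0,0,0,-1,0,0,0,0,0,0,-1,0,0,0,0,0,0,-1,0,0,0,0,0,0,-1])

```text
time_s: 12.53
ee_pos: [0.633, 0.0645, 0.1909]
eef_rot: [0.779, -0.027, 0.625, 0.034]
contact_force: [-0.2, -0.3, -0.8]
gripper_width: 0.0108
```

```bash
cat > tgt.py <<'E'
from h import *
np.set_printoptions(precision=4,suppress=True)
import sys
def goal(slope,yaw,c,h,dx,dy=0):
    s,y=np.radians([slope,yaw])
    M=R.from_euler("ZY",[y,-s]).as_matrix()  # table axes
    Tm=np.c_[-M[:,2],M[:,1],M[:,0]]
    return np.array(c)+M@[dx,dy,h],Tm,M
def err(s,p,Tm):
    q=s["eef_rot"];C=R.from_quat([q[1],q[2],q[3],q[0]])
    print("turn units",(R.from_matrix(Tm)*C.inv()).as_rotvec()/(np.pi/2),"shift units",(p-s["ee_pos"])/.1)
E
python3 - <<'E'
from tgt import *
s=st(); p,Tm,M=goal(12.5,4.9,[.6467,.0684,.095],.061,.002); print(p); err(s,p,Tm)
a,K,T=grab("top");b,K2,T2=grab("scene")
cv2.imwrite("pics/f1.png",np.hstack([cv2.resize(a[110:260,180:330],(400,400),interpolation=cv2.INTER_CUBIC),cv2.resize(b[130:280,180:330],(400,400),interpolation=cv2.INTER_CUBIC)]))
E
```

```text
{'time_s': 12.5333, 'qpos': [0.4528, 0.2115, -0.3761, 0.11, -0.7825, -2.0066], 'ee_pos': [0.633, 0.0645, 0.1909], 'eef_rot': [0.779, -0.0274, 0.6255, 0.0339], 'contact_force': [-0.1522, -0.2722, -0.7959], 'wrist_torque': [-0.0842, 0.7159, -0.0382], 'gripper_width': 0.0108}
[0.6355 0.0674 0.155 ]
turn units [ 0.0002 -0.0002 -0.0011] shift units [ 0.0245  0.0294 -0.3586]
```

View pics/f1.png

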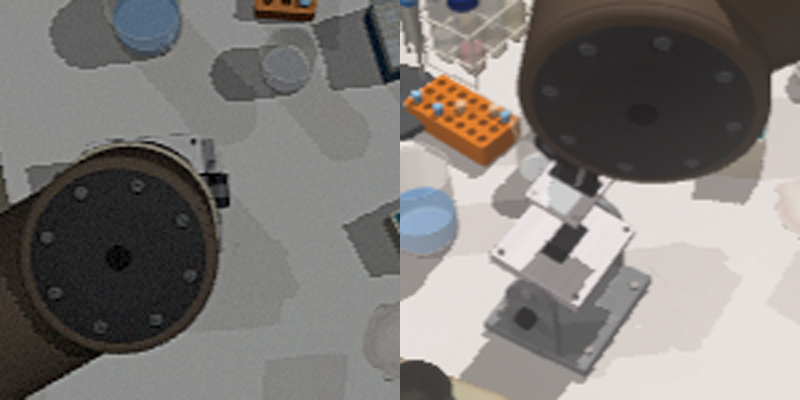

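In the scene view the carrier hangs above the table (crop 570,190) and its +y pane shows. Going to the pre-place height, then zooming in.

drive_tool(deltas=[0,0,0,0.02,0.03,-0.15,-1,0,0,0,0,0,-0.15,-1,0,0,0,0,0,-0.06,-1,0,0,0,0,0,0,-1,0,0,0,0,0,0,-1,0,0,0,0,0,0,-1,0,0,0,0,0,0,-1,0,0,0,0,0,0,-1])

```text
time_s: 13.3
ee_pos: [0.6355, 0.0683, 0.1555]
eef_rot: [0.779, -0.028, 0.625, 0.034]
contact_force: [0.8, -0.0, -1.3]
gripper_width: 0.0111
```

```bash
python3 - <<'E'
from tgt import *
s=st(); p,Tm,M=goal(12.5,4.9,[.6467,.0684,.095],.061,.002); print(p); err(s,p,Tm)
b,K2,T2=grab("scene")
crop(b,205,170,70,75,8,"pics/g1.png")
E
```

```text
{'time_s': 13.3, 'qpos': [0.4567, 0.2497, -0.4203, 0.1216, -0.6999, -2.0245], 'ee_pos': [0.6355, 0.0683, 0.1555], 'eef_rot': [0.7793, -0.0276, 0.6251, 0.0344], 'contact_force': [0.8451, -0.0262, -1.3115], 'wrist_torque': [-0.0412, 0.7339, 0.0079], 'gripper_width': 0.0111}
[0.6355 0.0674 0.155 ]
turn units [-0.0001  0.0004 -0.0017] shift units [ 0.0002 -0.0089 -0.0054]
```

View pics/g1.png

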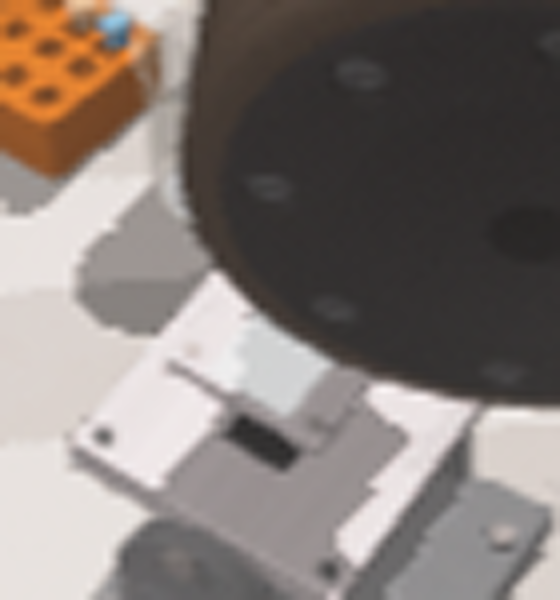

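```bash
python3 - <<'E'
from tgt import *
s=st(); q=s["eef_rot"];C=R.from_quat([q[1],q[2],q[3],q[0]]).as_matrix()
M=np.c_[C[:,2],C[:,1],-C[:,0]] # carrier axes x,y,z
b,K2,T2=grab("scene")
o=s["ee_pos"]-M@[.002,0,.021]
for dx in(-.004,0,.004):
  L=np.array([(.025,.039,.0),(.025,.039,.006),(-.025,.039,0),(-.025,.039,.006)])+[dx,0,0]
  print(dx,((proj(K2,T2,L@M.T+o)-[205,170]+.5)*8-.5).round(1).tolist())
L=np.array([(.025,.039,.0),(.025,.039,.006),(-.025,.039,0),(-.025,.039,.006)])
im=crop(b,215,200,45,40,16,"pics/g2.png")
P=(proj(K2,T2,L@M.T+o)-[215,200]+.5)*16-.5
for p in P: cv2.circle(im,tuple(int(v) for v in p),3,(0,0,255),-1)
cv2.imwrite("pics/g3.png",im)
E
```

```text
{'time_s': 13.35, 'qpos': [0.4567, 0.2498, -0.4204, 0.1216, -0.6998, -2.0245], 'ee_pos': [0.6354, 0.0683, 0.1554], 'eef_rot': [0.7793, -0.0276, 0.6251, 0.0344], 'contact_force': [-0.1658, -0.0867, -0.168], 'wrist_torque': [-0.0848, 0.7071, -0.0268], 'gripper_width': 0.0113}
-0.004 [[173.7, 376.3], [176.1, 364.0], [327.4, 468.3], [330.7, 456.4]]
0 [[161.5, 369.0], [163.9, 356.7], [315.0, 460.9], [318.3, 449.0]]
0.004 [[149.3, 361.7], [151.6, 349.4], [302.6, 453.5], [305.8, 441.5]]
```

View pics/g3.png

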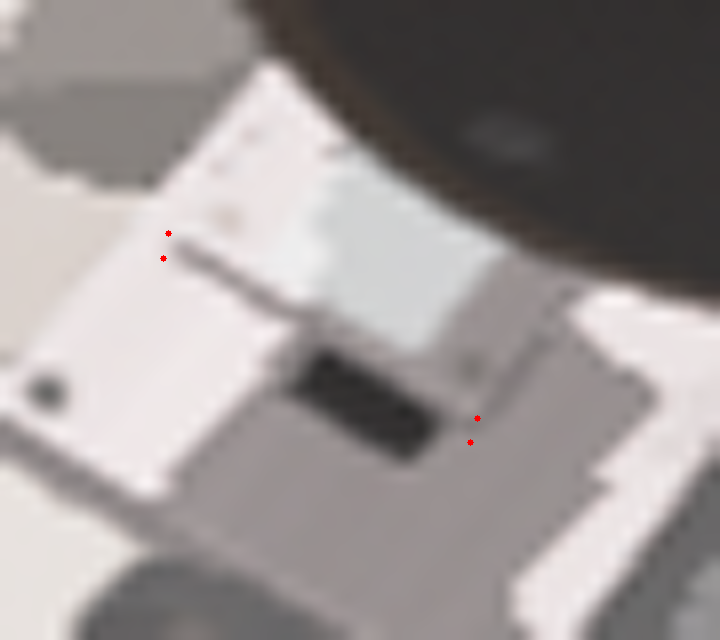

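The predicted corners (red) land within about 1–2 mm of the visible +y edge, so the in-hand offset is right. Descending along the normal to about a 5 mm gap.

drive_tool(deltas=[0,0,0,0.022,0,-0.1,-1,0,0,0,0.022,0,-0.1,-1,0,0,0,0.022,0,-0.1,-1,0,0,0,0.01,-0.003,-0.04,-1,0,0,0,0,0,0,-1,0,0,0,0,0,0,-1,0,0,0,0,0,0,-1,0,0,0,0,0,0,-1])

```text
time_s: 14.07
ee_pos: [0.6429, 0.068, 0.1211]
eef_rot: [0.779, -0.028, 0.625, 0.034]
contact_force: [1.2, -0.3, -1.1]
gripper_width: 0.011
```

```bash
python3 - <<'E'
from tgt import *
s=st(); p,Tm,M=goal(12.5,4.9,[.6467,.0684,.095],.026,.002); print(p); err(s,p,Tm)
b,K2,T2=grab("scene")
crop(b,210,195,55,55,11,"pics/g4.png")
E
```

```text
{'time_s': 14.0667, 'qpos': [0.4496, 0.2986, -0.447, 0.1315, -0.6248, -2.031], 'ee_pos': [0.6429, 0.068, 0.1211], 'eef_rot': [0.7791, -0.0277, 0.6253, 0.0344], 'contact_force': [1.2147, -0.2608, -1.1053], 'wrist_torque': [-0.0767, 0.7874, 0.0312], 'gripper_width': 0.011}
[0.643  0.0681 0.1208]
turn units [ 0.0001  0.     -0.0018] shift units [ 0.0011  0.0008 -0.0026]
```

View pics/g4.png

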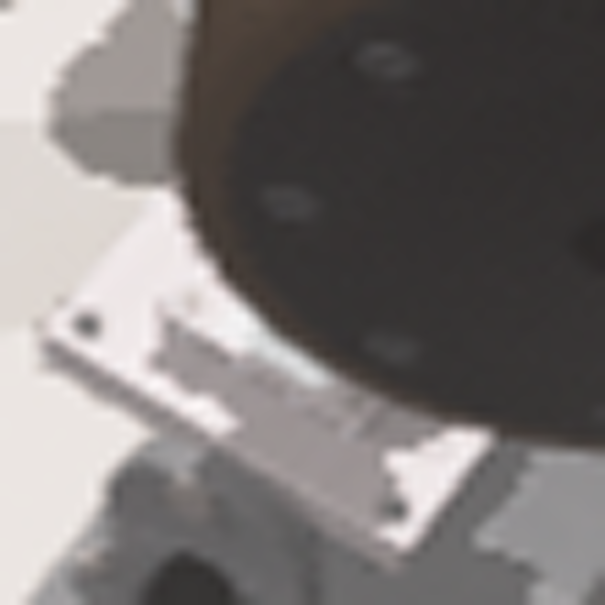

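drive_tool(deltas=[0,0,0,0.002,0,-0.01,-1,0,0,0,0.002,0,-0.01,-1,0,0,0,0.002,0,-0.01,-1,0,0,0,0.002,0,-0.01,-1,0,0,0,0,0,0,-1,0,0,0,0,0,0,-1,0,0,0,0,0,0,-1,0,0,0,0,0,0,-1], grip_force=40)

```text
time_s: 14.78
ee_pos: [0.6435, 0.0679, 0.1167]
eef_rot: [0.779, -0.028, 0.626, 0.034]
contact_force: [0.3, 0.4, 0.7]
gripper_width: 0.0109
```

```bash
python3 -c "
from h import *
st()"
```

```text
{'time_s': 14.7833, 'qpos': [0.4488, 0.3048, -0.4505, 0.1327, -0.6157, -2.0321], 'ee_pos': [0.6435, 0.0679, 0.1167], 'eef_rot': [0.779, -0.0277, 0.6255, 0.0343], 'contact_force': [0.313, 0.3595, 0.7106], 'wrist_torque': [-0.0654, 0.7518, 0.0089], 'gripper_width': 0.0109}
```

drive_tool(deltas=[0,0,0,0.002,0,-0.01,-1,0,0,0,0,0,0,-1,0,0,0,0,0,0,-1,0,0,0,0,0,0,-1,0,0,0,0,0,0,-1,0,0,0,0,0,0,-1,0,0,0,0,0,0,-1,0,0,0,0,0,0,-1])

```text
time_s: 15.45
ee_pos: [0.6437, 0.0679, 0.1166]
eef_rot: [0.779, -0.028, 0.625, 0.034]
contact_force: [-3.6, 0.5, 7.9]
gripper_width: 0.0109
```

```bash
python3 -c "
from h import *
st()"
```

```text
{'time_s': 15.45, 'qpos': [0.4488, 0.305, -0.4509, 0.1333, -0.6147, -2.0325], 'ee_pos': [0.6437, 0.0679, 0.1166], 'eef_rot': [0.7791, -0.0278, 0.6253, 0.0343], 'contact_force': [-3.5908, 0.5028, 7.9225], 'wrist_torque': [0.1526, 1.9724, 0.0441], 'gripper_width': 0.0109}
```

Contact came at a TCP height of 21.7 mm over the face, matching the grasp height. Checking the seat by eye.

```bash
python3 - <<'E'
from h import *
b,K2,T2=grab("scene");a,K,T=grab("top")
cv2.imwrite("pics/i1.png",np.hstack([cv2.resize(b[195:250,210:265],(400,400),interpolation=cv2.INTER_CUBIC),cv2.resize(a[150:210,205:265],(400,400),interpolation=cv2.INTER_CUBIC)]))
E
```

```text
(no output)
```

View pics/i1.png

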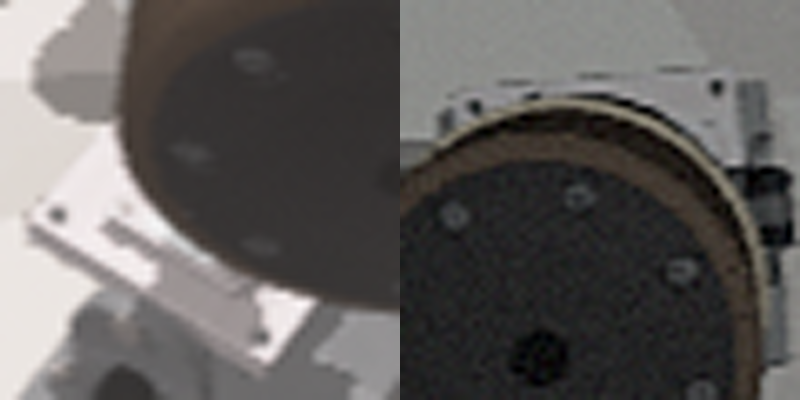

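```bash
python3 - <<'E'
from tgt import *
p,Tm,M=goal(12.5,4.9,[.6467,.0684,.095],0,0)
b,K2,T2=grab("scene")
x0,y0,s=212,203,14
im=crop(b,x0,y0,50,44,s,"pics/i2.png"); raw=im.copy()
def d(L,col):
  P=(proj(K2,T2,np.array(L)@M.T+p)-[x0,y0]+.5)*s-.5
  for q in P: cv2.circle(im,tuple(int(v) for v in q),3,col,-1)
d([(.025,.039,0),(.025,.039,.006),(-.025,.039,0),(-.025,.039,.006)],(0,0,255))
d([(.045,.05,0),(-.045,.05,0),(.038,.043,0),(-.038,.043,0),(0,.05,0)],(0,200,0))
cv2.imwrite("pics/i2.png",im)
E
```

```text
(no output)
```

View pics/i2.png

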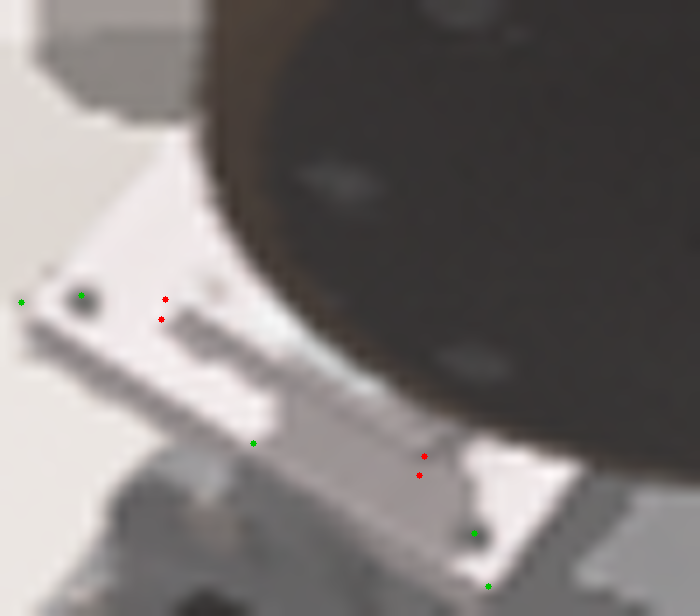

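```bash
python3 - <<'E'
from tgt import *
b=np.mean([grab("scene")[0].astype(float) for _ in range(6)],0)
g=b[208:242,216:256].mean(2)
g=np.clip((g-90)/(240-90),0,1)*255
g=cv2.resize(g.astype(np.uint8),None,fx=18,fy=17.6,interpolation=cv2.INTER_CUBIC)
g=cv2.createCLAHE(3,(4,4)).apply(g)
cv2.imwrite("pics/i3.png",g); st()
E
```

```text
{'time_s': 15.9, 'qpos': [0.4488, 0.305, -0.4509, 0.1333, -0.6147, -2.0325], 'ee_pos': [0.6437, 0.0679, 0.1165], 'eef_rot': [0.7791, -0.0278, 0.6253, 0.0343], 'contact_force': [-3.4044, 0.7165, 7.3839], 'wrist_torque': [0.0624, 1.9437, 0.0615], 'gripper_width': 0.0107}
```

View pics/i3.png

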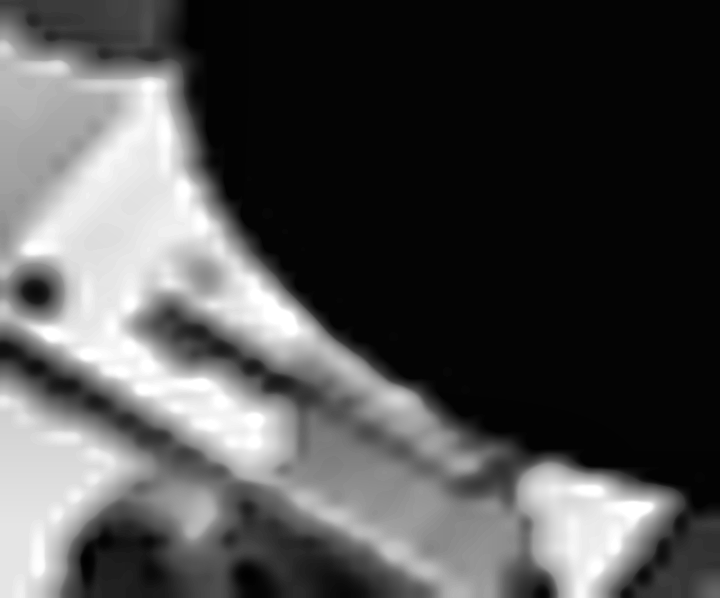

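The carrier's dark side band runs (145,310) to (470,480), which is centred along the table edge to within about 1 mm. The torque rise suggests the front edge touches first, so I'll ease the tilt by 1° and watch.

drive_tool(deltas=[-0.001,0.011,0,0,0,0,-1,0,0,0,0,0,0,-1,0,0,0,0,0,0,-1,0,0,0,0,0,0,-1,0,0,0,0,0,0,-1,0,0,0,0,0,0,-1,0,0,0,0,0,0,-1,0,0,0,0,0,0,-1], grip_force=30)

```text
time_s: 16.57
ee_pos: [0.644, 0.068, 0.1167]
eef_rot: [0.774, -0.028, 0.632, 0.034]
contact_force: [-4.2, -0.5, 5.9]
gripper_width: 0.0112
```

```bash
python3 -c "
from h import *
st()"
```

```text
{'time_s': 16.5667, 'qpos': [0.4454, 0.3126, -0.4291, 0.1173, -0.6434, -2.015], 'ee_pos': [0.644, 0.068, 0.1167], 'eef_rot': [0.7739, -0.0281, 0.6318, 0.0342], 'contact_force': [-4.1661, -0.5328, 5.888], 'wrist_torque': [-0.0434, 1.2823, -0.0132], 'gripper_width': 0.0112}
```

drive_tool(deltas=[0,0,0,-0.002,0,-0.01,-1,0,0,0,0,0,0,-1,0,0,0,0,0,0,-1,0,0,0,0,0,0,-1,0,0,0,0,0,0,-1,0,0,0,0,0,0,-1,0,0,0,0,0,0,-1,0,0,0,0,0,0,-1], grip_force=30)

```text
time_s: 17.23
ee_pos: [0.644, 0.068, 0.1166]
eef_rot: [0.774, -0.028, 0.631, 0.034]
contact_force: [-6.8, 0.2, 13.2]
gripper_width: 0.011
```

```bash
python3 -c "
from h import *
st()"
```

```text
{'time_s': 17.2333, 'qpos': [0.4456, 0.3123, -0.4303, 0.118, -0.6417, -2.0156], 'ee_pos': [0.644, 0.068, 0.1166], 'eef_rot': [0.7742, -0.0281, 0.6314, 0.0343], 'contact_force': [-6.768, 0.2262, 13.1525], 'wrist_torque': [-0.1181, 1.9833, 0.0079], 'gripper_width': 0.011}
```

drive_tool(deltas=[0,0,0,0,0,-0.005,-1,0,0,0,0,0,0,-1,0,0,0,0,0,0,-1,0,0,0,0,0,0,-1,-0.001,0.011,0,0,0,0,-1,0,0,0,0,0,0,-1,0,0,0,0,0,0,-1,0,0,0,0,0,0,-1], grip_force=20)

```text
time_s: 17.9
ee_pos: [0.6442, 0.0679, 0.1169]
eef_rot: [0.769, -0.028, 0.638, 0.034]
contact_force: [-8.8, -0.8, 18.0]
gripper_width: 0.0111
```

```bash
python3 -c "
from h import *
st()"
```

```text
{'time_s': 17.9, 'qpos': [0.4421, 0.3197, -0.4092, 0.1036, -0.6701, -1.9999], 'ee_pos': [0.6442, 0.0679, 0.1169], 'eef_rot': [0.7689, -0.0284, 0.6379, 0.034], 'contact_force': [-8.8366, -0.8465, 18.0431], 'wrist_torque': [-0.1357, 2.5302, 0.0222], 'gripper_width': 0.0111}
```

The contact heights at 12.5°, 11.5° and 10.5° put the flush slope near 12.0°, in line with the two camera values (11.7° and 12.6°). I'll lift 4 mm, set 12.0°, recentre and press again without the sideways strain.

drive_tool(deltas=[0,0,0,-0.01,0,0.03,-1,0,0,0,0,0,0.03,-1,0.0014,-0.0167,0,0,0,0,-1,0,0,0,0,0,0,-1,0,0,0,0,0,0,-1,0,0,0,0,0,0,-1,0,0,0,0,0,0,-1,0,0,0,0,0,0,-1], grip_force=40)

```text
time_s: 18.57
ee_pos: [0.6427, 0.0679, 0.12]
eef_rot: [0.776, -0.028, 0.629, 0.034]
contact_force: [0.0, -0.3, -0.9]
gripper_width: 0.0114
```

```bash
python3 - <<'E'
from tgt import *
s=st(); p,Tm,M=goal(12.0,4.9,[.6467,.0684,.095],.0245,.002); print(p); err(s,p,Tm)
b,K2,T2=grab("scene")
x0,y0,sc=212,203,14
im=crop(b,x0,y0,50,44,sc,"pics/j.png")
q=s["eef_rot"];C=R.from_quat([q[1],q[2],q[3],q[0]]).as_matrix();Mc=np.c_[C[:,2],C[:,1],-C[:,0]];o=s["ee_pos"]-Mc@[.002,0,.0217]
P=(proj(K2,T2,np.array([(.025,.039,0),(.025,.039,.006),(-.025,.039,0),(-.025,.039,.006)])@Mc.T+o)-[x0,y0]+.5)*sc-.5
for v in P: cv2.circle(im,tuple(int(i) for i in v),2,(0,0,255),-1)
cv2.imwrite("pics/j.png",im)
E
```

```text
{'time_s': 18.5667, 'qpos': [0.4481, 0.3036, -0.4375, 0.1238, -0.6378, -2.0231], 'ee_pos': [0.6427, 0.0679, 0.12], 'eef_rot': [0.7762, -0.028, 0.629, 0.034], 'contact_force': [0.015, -0.274, -0.9486], 'wrist_torque': [-0.0658, 0.6833, -0.0048], 'gripper_width': 0.0114}
[0.6436 0.0681 0.1194]
turn units [ 0.0004 -0.0004 -0.0017] shift units [ 0.0092  0.002  -0.0061]
```

View pics/j.png

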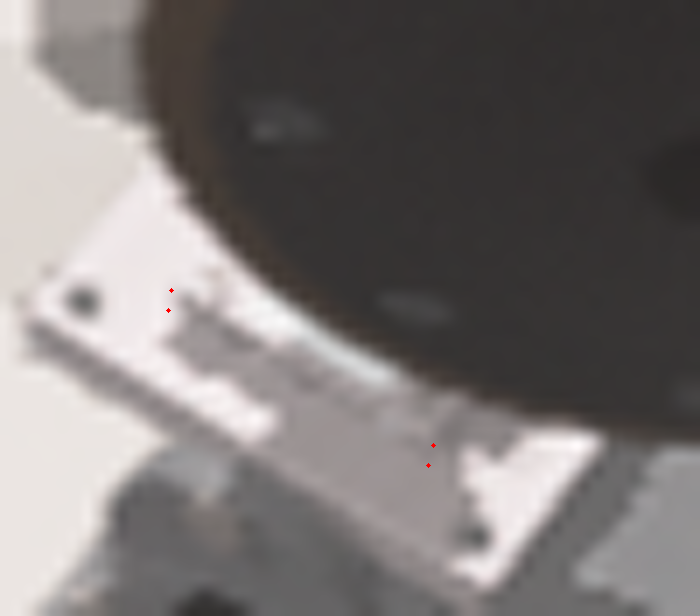

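The carrier's edge band looks slightly less steep in the image than the table edge, which could mean it's pitched in the hand. I'll measure that properly.

```bash
python3 - <<'E'
from tgt import *
b=np.mean([grab("scene")[0].astype(float) for _ in range(6)],0).mean(2)
np.save("b_air.npy",b)
print("cols 222..246; rows 210..244")
print("     "+" ".join(f"{c:3d}" for c in range(214,250)))
for r in range(216,246): print(r," ".join(f"{int(v):3d}" for v in b[r,214:250]))
E
```

```text
cols 222..246; rows 210..244
     214 215 216 217 218 219 220 221 222 223 224 225 226 227 228 229 230 231 232 233 234 235 236 237 238 239 240 241 242 243 244 245 246 247 248 249
216 215 215 215 215 215 214 214 228 234 234 199 113  61  61  58  53  52  52  52  51  51  51  51  51  51  51  51  50  50  50  50  50  50  50  50  50
217 215 215 215 215 215 213 227 234 234 233 230 165  67  61  60  56  52  51  51  52  51  51  51  51  51  51  51  51  50  50  50  50  50  50  50  50
218 215 215 215 215 215 225 232 234 233 232 232 197 118  67  61  59  54  52  51  51  51  51  51  51  51  50  51  51  50  50  51  50  50  50  50  50
219 215 215 215 215 222 231 234 233 232 232 232 233 199 116  66  61  58  54  52  51  51  51  51  51  51  51  51  50  51  51  51  51  51  51  50  51
220 215 215 215 221 230 234 234 232 232 233 233 234 229 187 109  64  61  58  54  52  51  51  51  52  51  51  51  51  51  51  51  51  51  51  50  51
221 215 213 214 230 235 233 232 232 232 233 234 234 233 228 179  97  65  61  57  52  52  51  51  51  51  51  51  51  51  51  51  51  51  51  51  51
222 215 192 218 232 232 232 233 23
[... 2817 characters left out ...]
 100  99 102 107 111 110  97  95 101 105 102  99  98 105 117 132 138 151 157 153 151 129 109 107 204 234 185
242 229 229 229 217 177 140 117 104 102 102 100  99 101 104 102  94  91  96  98 101  99  96  96 102 115 132 139 139 156 157 155 166 176 221 200 126
243 229 229 227 189 155 139 115 105 107 108 104 101 101 100  99  99  94  96  99  99 100  97  93  96  92 115 132 136 138 147 189 226 234 225 160 100
244 229 228 196 164 164 148 118 105 103 104 106 105 103 100  99  99  99  99  99 100 100  96  92  91  91 101 108 120 133 138 139 154 206 171 105 106
245 228 205 174 180 155 116 104 101 102 100 100  86  65  75  95 100  99 100  99 100 100  99  95  90  93 102 106 107 108 125 137 139 126 108 105 107
```

The intensity ridges are parallel: the carrier's lower edge has slope 0.62 and the table edge 0.615. The carrier's corners are within 0.7 px of prediction, so its pitch and position are right. Pressing down.

drive_tool(deltas=[0,0,-0.0017,0.015,0.003,-0.015,-1,0,0,0,0,0,-0.01,-1,0,0,0,0,0,-0.01,-1,0,0,0,0.002,0,-0.01,-1,0,0,0,0,0,0,-1,0,0,0,0,0,0,-1,0,0,0,0,0,0,-1,0,0,0,0,0,0,-1], grip_force=30)

```text
time_s: 19.58
ee_pos: [0.644, 0.0682, 0.1165]
eef_rot: [0.777, -0.027, 0.629, 0.033]
contact_force: [-5.1, 0.2, 8.1]
gripper_width: 0.0109
```

```bash
python3 - <<'E'
from tgt import *
s=st(); p,Tm,M=goal(12.0,4.9,[.6467,.0684,.095],.0217,.002); print(p); err(s,p,Tm);print("F table",M.T@s["contact_force"])
E
```

```text
{'time_s': 19.5833, 'qpos': [0.4477, 0.3093, -0.44, 0.1265, -0.6292, -2.0279], 'ee_pos': [0.644, 0.0682, 0.1165], 'eef_rot': [0.7765, -0.0272, 0.6287, 0.0331], 'contact_force': [-5.0621, 0.1877, 8.0917], 'wrist_torque': [0.0879, 1.9753, 0.0818], 'gripper_width': 0.0109}
[0.6442 0.0682 0.1166]
turn units [ 0.0004  0.0002 -0.0001] shift units [0.0012 0.0003 0.001 ]
F table [-3.2353  0.6194  8.9602]
```

drive_tool(deltas=[0,0,0,-0.004,0,-0.01,-1,0,0,0,0,0,0,-1,0,0,0,0,0,0,-1,0,0,0,0,0,0,-1,0,0,0,0,0,0,-1,0,0,0,0,0,0,-1,0,0,0,0,0,0,-1,0,0,0,0,0,0,-1])

```text
time_s: 20.25
ee_pos: [0.6441, 0.0682, 0.1165]
eef_rot: [0.777, -0.027, 0.628, 0.033]
contact_force: [-6.9, 0.5, 13.0]
gripper_width: 0.0108
```

```bash
python3 - <<'E'
from tgt import *
s=st(); p,Tm,M=goal(12.0,4.9,[.6467,.0684,.095],.0217,.002); print(p); err(s,p,Tm);print("F table",M.T@s["contact_force"])
b=np.mean([grab("scene")[0].astype(float) for _ in range(4)],0).mean(2)
for r in range(218,240): print(r," ".join(f"{int(v):3d}" for v in b[r,214:250]))
b,K2,T2=grab("scene"); cv2.imwrite("pics/l.png",b); a=grab("top")[0]; cv2.imwrite("pics/l2.png",a)
E
```

```text
{'time_s': 20.25, 'qpos': [0.448, 0.3088, -0.4414, 0.1276, -0.627, -2.0289], 'ee_pos': [0.6441, 0.0682, 0.1165], 'eef_rot': [0.7769, -0.0272, 0.6282, 0.0332], 'contact_force': [-6.8773, 0.459, 13.0474], 'wrist_torque': [-0.0458, 2.413, 0.0853], 'gripper_width': 0.0108}
[0.6442 0.0682 0.1166]
turn units [ 0.0003  0.001  -0.0003] shift units [ 0.0008 -0.0002  0.0012]
F table [-3.9514  1.0448 14.1788]
218 215 215 216 215 216 225 233 234 234 233 198 114  62  61  58  54  52  51  51  51  51  51  51  51  51  51  50  50  50  50  50  50  50  50  50  50
219 215 215 215 216 223 232 235 234 233 232 233 172  67  62  61  56  52  52  52  52  51  52  51  51  51  51  51  51  51  51  50  50  50  50  50  51
220 215 215 215 221 231 235 234 233 233 233 234 201 119  67  61  59  54  52  52  52  51  51  52  51  51  51  51  51  51  51  50  51  51  51  51  50
221 215 213 215 230 236 234 233 232 232 233 234 235 200 115  63  62  59  54  52  51  51  51  51  51  51  51  51  51  51  51  51  51  51  51  51  51
222 215 192 219 233 232 233 233 233 233 234 234 233 226 168  87  63  61  57  53  52  52  51  51  52  52  5
[... 1857 characters left out ...]
 152 149 153 151 147 141 137 150 154 151 150 149 150 150 150 150 151 160 150 120 123 134 198 225 224 229 232
236 230 230 230 230 230 230 227 191 146 146 152 156 159 159 132 109 118 131 155 157 151 151 150 150 151 152 151 147 148 141 137 200 225 224 229 233
237 230 230 230 230 230 228 187 128 113 112 129 144 154 132 108 107 108 110 127 145 157 155 149 151 151 151 150 149 150 151 152 208 232 232 233 234
238 230 230 230 230 230 199 130  99 100 100 100 117 120 111 108 107 106 105 107 110 126 147 154 154 152 150 149 150 151 152 151 157 213 233 234 234
239 230 230 230 230 230 175 101 100  99  99 101 114 123 121 113 108 107 105 105 105 110 120 133 157 158 150 150 151 152 152 150 205 229 232 234 234
```

View pics/l.png

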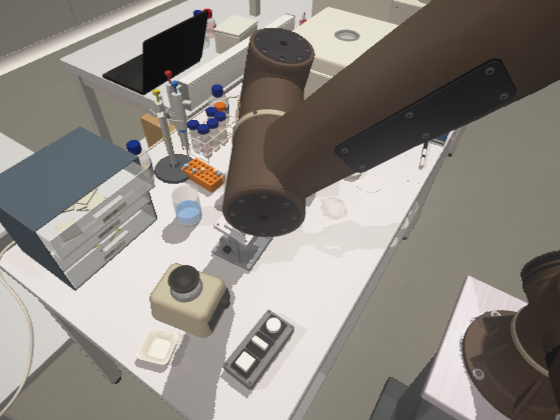

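View pics/l2.png

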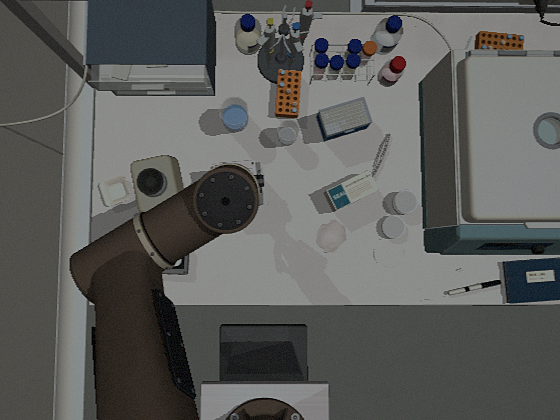

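Both views show the bystanders untouched and the keys up. During the press the front edge seems to have met the face first and the carrier turned a little in the pads. I'll ease the tilt by 0.5° and press harder with the lightest grip so it seats fully, then watch the pose.

drive_tool(deltas=[-0.0005,0.0055,0,0,0,0,-1,0,0,0,0,0,-0.005,-1,0,0,0,0,0,-0.005,-1,0,0,0,0,0,-0.005,-1,0,0,0,0,0,0,-1,0,0,0,0,0,0,-1,0,0,0,0,0,0,-1,0,0,0,0,0,0,-1], grip_force=20)

```text
time_s: 21.22
ee_pos: [0.6441, 0.0682, 0.1165]
eef_rot: [0.775, -0.027, 0.631, 0.033]
contact_force: [-14.6, -0.1, 25.3]
gripper_width: 0.0107
```

```bash
cat > chk.py <<'E'
from tgt import *
s=st(); p,Tm,M=goal(11.7,4.9,[.6467,.0684,.095],.0217,.002); err(s,p,Tm);print("F table",M.T@s["contact_force"])
b=np.mean([grab("scene")[0].astype(float) for _ in range(4)],0).mean(2)
for r in range(222,238): print(r," ".join(f"{int(v):3d}" for v in b[r,222:248]))
E
python3 chk.py
```

```text
{'time_s': 21.2167, 'qpos': [0.4465, 0.3122, -0.4319, 0.1204, -0.6396, -2.021], 'ee_pos': [0.6441, 0.0682, 0.1165], 'eef_rot': [0.7745, -0.0274, 0.6311, 0.0332], 'contact_force': [-14.5782, -0.0578, 25.2998], 'wrist_torque': [0.0996, 3.7603, 0.0691], 'gripper_width': 0.0107}
turn units [ 0.0004 -0.0005 -0.0004] shift units [ 0.0014 -0.0002  0.0016]
F table [-9.0975  1.1877 27.7206]
222 233 234 234 195 109  65  61  59  54  52  51  51  52  51  51  51  51  51  51  51  51  51  51  51  52  51
223 234 233 231 216 168 106  71  63  59  54  51  51  51  51  52  53  52  52  52  51  51  52  51  52  52  52
224 234 224 211 225 230 197 142  96  63  58  54  52  51  53  63  66  65  61  54  52  51  51  52  51  52  52
225 235 226 175 152 206 229 232 184 104  74  60  56  52  51  60  65  66  69  65  56  52  51  51  51  52  52
226 237 208 143 134 141 160 214 229 219 158  83  63  59  54  54  57  62  61  56  53  52  52  52  52  52  52
227 237 237 207 160 151 144 149 192 227 236 183  87  69  62  56  53  54  55  55  52  52  52  52  52  52  52
228 237 237 237 206 164 162 150 136 150 202 193 154 125  92  71  61
[... 312 characters left out ...]
 150 161 166 175 163 139 105  73  70  65  57  54  53
232 154 140 139 156 211 232 235 232 193 151 153 151 149 159 150 152 154 152 147 132 120 124 102  87  80  64
233 206 160 143 142 143 174 222 196 152 153 151 150 149 149 146 143 141 155 154 144 147 134 121 192 179 107
234 228 202 162 144 140 141 149 159 157 151 150 149 149 149 150 151 131 129 149 159 149 125 127 197 225 192
235 195 152 149 153 151 147 141 137 149 154 151 150 149 150 151 150 150 151 156 147 120 123 134 198 225 224
236 146 145 152 155 159 159 132 109 118 131 155 156 150 151 151 150 151 152 150 146 147 141 137 200 225 224
237 113 112 129 144 154 132 108 107 108 110 127 145 158 155 150 151 151 151 150 149 149 151 151 208 232 232
```

The carrier's pixels are identical after doubling the force and changing the tool tilt, so it is seated and not rocking. Backing off to a gentle press with less sideways load.

drive_tool(deltas=[0,0,0,-0.005,0,0.01,-1,0,0,0,0,0,0,-1,0,0,0,0,0,0,-1,0,0,0,0,0,0,-1,0,0,0,0,0,0,-1,0,0,0,0,0,0,-1,0,0,0,0,0,0,-1,0,0,0,0,0,0,-1], grip_force=30)

```text
time_s: 22.08
ee_pos: [0.6441, 0.0682, 0.1166]
eef_rot: [0.775, -0.027, 0.631, 0.033]
contact_force: [-7.1, -0.3, 15.5]
gripper_width: 0.0109
```

```bash
python3 chk.py
```

```text
{'time_s': 22.0833, 'qpos': [0.4465, 0.312, -0.4319, 0.1203, -0.6398, -2.0211], 'ee_pos': [0.6441, 0.0682, 0.1166], 'eef_rot': [0.7745, -0.0273, 0.6311, 0.0332], 'contact_force': [-7.1323, -0.2804, 15.5451], 'wrist_torque': [-0.2606, 1.989, -0.0476], 'gripper_width': 0.0109}
turn units [ 0.0003 -0.0005 -0.0003] shift units [ 0.002  -0.0005  0.0007]
F table [-3.8297  0.3298 16.6681]
222 233 234 234 195 112  69  61  59  54  51  51  50  52  51  51  51  51  51  51  52  51  52  52  51  51  52
223 234 233 231 216 184 126  71  63  59  54  51  52  52  52  52  53  53  52  51  51  51  52  51  51  51  52
224 234 224 211 225 230 197 142  95  63  58  54  52  51  53  60  64  65  60  55  52  51  51  51  51  52  52
225 235 226 176 153 206 229 231 184 104  74  60  56  52  51  60  66  66  68  65  55  52  52  52  52  52  52
226 237 208 157 144 141 161 215 229 219 157  83  63  58  54  53  56  62  60  56  53  52  52  52  52  51  52
227 237 237 207 160 151 144 149 191 227 236 183  88  69  61  56  54  54  54  54  53  52  52  51  52  52  52
228 237 237 237 206 157 157 150 136 150 205 195 154 125  92  71  61
[... 312 characters left out ...]
 147 160 165 174 163 139 104  74  70  64  57  53  52
232 154 140 138 156 211 232 235 232 193 151 152 151 150 143 138 152 154 152 147 131 120 124 102  87  80  64
233 206 160 143 143 143 175 221 196 152 152 151 150 149 149 147 142 140 154 154 144 147 134 122 193 179 108
234 228 202 162 144 140 141 149 159 157 152 150 149 149 149 150 151 133 130 149 160 149 126 127 197 225 192
235 195 153 149 153 151 144 139 137 149 154 151 150 149 150 151 150 150 151 159 149 120 123 134 198 225 224
236 146 145 152 155 159 132 109 108 118 132 155 157 151 151 151 150 151 152 151 147 147 141 137 200 225 224
237 113 112 129 144 154 132 108 107 108 110 127 145 157 155 149 151 151 151 150 149 150 151 152 208 232 232
```

Normal force is steady at about 16.7 N and the carrier hasn't moved. Handing in.

```bash
python3 -c "
from h import *
print(hand_in()); st()"
```

```text
the job is handed in; nothing more can be done
None
the job is handed in; nothing more can be done
```

I pressed the round, square and bar keys in that order. Each went to its hard stop at 14–18 N, and all three look back up in the pictures. I then picked up the carrier by its grip, tilted it to the stage and pressed it on the face. I handed in at about 22 s, still gripping it.

**Last checks**
- **Press:** about 16.7 N into the face, with about 4 N of sideways load up the slope.
- **Position:** the tool was within 0.3 mm and 0.1° of its target. The carrier's edge in the picture sits within about 1 mm of centred.
- **Seating:** raising the force from 14 to 28 N and easing it back left the carrier's edge pixels almost unchanged, so it isn't rocking.
- **Bystanders:** the carton, beaker and petri dish look unmoved in the last full pictures, taken just before the final press adjustments.

**What disagreed or stayed uncertain**
- **Slope:** the camera estimates of the stage slope were 11.7° and 12.6°, and the contact probe suggested about 12°. I ended with the tool near 11.7°.
- **Seating evidence:** the wrist moment could not be resolved well enough to prove even contact. The flush seating rests on the force and picture evidence.
- **View:** the wrist hid most of the carrier, so only its +y edge was checked by eye.

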